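Put the dried turner away in the utensil jug

ROBOT

A 6-joint arm with a two-finger parallel gripper is mounted at the origin on the work surface. World frame = base frame: x ahead of the robot, y to its left, z up, the work surface at z = 0. Lengths are in m, angles in degrees, forces in N, time in s.
With the tool pointing down it reaches from about 0.35 to 0.875 m from the base axis. Payload 4.2 kg.
Tool frame: the origin (TCP) lies midway between the tips of the shut fingers; the grasp point (between the pads) lies 19 mm behind it; z points along the fingers, y is the line along which they close (so a half turn about z gives the same grasp; the last joint's range is limited). The gripper opens to 87 mm and grips with 3 to 60 N. Pads are 19 mm wide; open, the fingers measure 117 mm over their backs; the gripper's body (75 mm by 190 mm) begins 51 mm behind the grasp point.
Start: joints at [79.676, 22.042, 0.453, 0, -68.411, -14.817], TCP at [0.265, 0.566, 0.188] pointing down, gripper open.
Joint ranges: [-179.83, 179.83], [-69.29, 118.12], [-61.27, 80.66], [-181.25, 117.63], [-171.15, -9.14], [-177.46, 177.46]. Speed limits (degrees/s): [159.86, 159.86, 180, 180, 180, 180].

INTERFACE

Orientations are given as a 3x3 rotation matrix whose columns are the frame's x, y, z axes.
In Python, from station import sensors, eyes, workorder gives the robot as it stands.
- The arm moves only by the shell command python3 -m handwheel 'ROWS'. ROWS is a JSON list of rows, 1 to 8 of them, each an object with the fields aperture (the opening from 0.0 (shut) to 1.0 (fully open)), x, y, z (the shift in m), drx, dry, drz (a rotation vector in degrees); a field left out counts as zero (the opening has to be given); each row is the pose to reach, as a shift and turn from the pose commanded when the command began, along the tool's axes at that moment; what a row does not reach only later rows make up. A row lasts 1/10 s, in which the tool goes at most 0.05 m and 8.59 degrees, less where a joint would pass 70% of its speed; a pose out of reach is approached as far as the arm can. The fingers move at their own pace and stop on an object; the grip force is fixed at half the most. Time passes only in rows, so rows that do not move let the fingers close. It prints the time, the measured TCP pose, the force, the opening and the grip force at its end. Input that does not fit is refused with a message, and nothing moves.
- sensors.sense(): the state, without advancing time (a new reading comes with each control period).
- eyes.capture(name): name is "side" or "top"; returns a dict with "pixels" (400x640x3 uint8, red, green, blue), "z_map" (400x640 float32, m along the optical axis (not along the pixel's ray), 0 where there is no reading), "K" (3x3 intrinsics, pixels), "distortion" ([k1, k2, p1, p2, k3] as OpenCV has them; the pictures are not rectified), "world_from_camera" (4x4, takes a point from camera to world coordinates). Camera axes: x right, y up, looking along -z (the intrinsics and any distortion apply to the point x, -y, -z); pixel columns grow to the right and rows downward; lengths in m; the calibration is good to about 2 mm. A picture is of the moment at which its call begins.
- workorder.finish_job(): hands the job in; it is judged then, once.
The state is a dict: "time_s": time; "joints": joint angles; "joint_velocities": joint speeds; "effort": joint torques, N m; "tcp_pos": TCP position; "ee_rot": TCP orientation; "wrist_force": force on the tool from outside, world axes, zero at the start; "moment": the same for the moment, N m; "gripper_width": opening from 0.0 (shut) to 1.0 (fully open); "gripper_force": force on a finger pad.
Only numpy, scipy, OpenCV 4.12 (cv2) and the standard library are available. Lean on these libraries where they do the work, as an engineer would, in place of code of your own. Each camera call takes 0.05 s, during which the arm holds its last target. There are 200 camera calls.

TASK

The flat, square-ended turner has dried: draw it straight up out of the wooden drying block, without disturbing the block or the spoon and fork beside it, and lower it (do not drop it) handle end first into the stoneware jug. Leave it standing on the jug's floor and leaning against the rim on the side directly opposite the jug's handle, so that the handle stays free; the jug and everything else on the counter stay where they are.

Things in the scene. Friction and masses are not known exactly. Their poses are not given: they have to be found in the camera images.
- turner: kitchen turner, 240 mm, 0.11 kg, upright in a pocket of the block. Steel handle 12 (x) by 16 mm (y), 170 mm long; above it a flat square-ended wooden blade 9 mm thick (x), 46 mm wide (y), 170 to 240 mm above the foot: grip it across its thickness, along x. Origin: centre of the foot (handle's lower end); z runs up to the blade. Centre of mass about 115 mm above the foot
- turner_foot (a point): centre of the turner's foot (its body's origin)
- turner_top (a point): middle of the turner's top edge, 240 mm from the foot along its z
- spoon: bystander in another pocket: same handle, round wooden disc-shaped head 50 mm across and 10 mm thick, top at 218 mm above its foot; origin at the foot, z up
- spoon_head (a point): point in the spoon's head, 205 mm above its foot
- fork: bystander in another pocket: same handle, three-pronged wooden head 44 mm wide and 9 mm thick, top at 232 mm above its foot; origin at the foot, z up
- fork_head (a point): point in the fork's head, 205 mm above its foot
- stand: loose wooden drying block, 90 (x) by 210 (y) by 60 mm high, 1.2 kg; three upright pockets in a row along y at -64, 0, 64 mm, each 15 (x) by 19 mm (y), 50 mm deep (pocket floor 10 mm above the counter). Which utensil is in which pocket varies; their flat heads lie along the row. Origin: centre of the underside
- jug: loose white stoneware jug (a tall straight mug), about 0.8 kg, rim 120 mm high, outer radius 45 mm, wall 5 mm, inner floor about 5 mm above its underside, with one side handle at its +y reaching about 35 mm beyond the wall. The wanted rim side is its -y side. Origin: centre of the underside, z up
- bowl: bystander: steel bowl, radius 65 mm, 50 mm high
- detergent: bystander: white detergent bottle, radius 45 mm, 220 mm high
- phone: bystander: black phone lying flat, 150 x 72 x 9 mm, long along its x
- remote: bystander: black remote control lying flat, 160 x 42 x 18 mm, long along its x
- jar: bystander: amber jar, radius 33 mm, 85 mm high
- tumbler: bystander: grey tumbler, radius 36 mm, 100 mm high
- carton: bystander: upright cardboard carton, 50 x 130 x 170 mm high

How it is judged:
By the outcome, as a careful person would: the job done as asked, in the order asked, and still so for the second after the job is handed in, with the robot touching nothing.
It also fails if it takes over 48 s, if anything falls off the work surface, if the arm or the gripper's body presses on something with over 40 N, if the wrist force passes 120 N, or if a joint passes its speed limit or range.

## Working session

There is one attempt and no reset: what is moved stays moved. The work goes in short steps, Python scripts to look and compute and a shell command to move; the robot and the scene stay as the last step left them, time stands still between calls to the robot, and variables do not carry over. Pictures are saved under pics/ and viewed, at most 10 in all, crops included, and the job is handed in when it is done.

```bash
ls; mkdir -p pics; cat > h.py <<'E'
import numpy as np,cv2
from station import sensors,eyes,workorder
def snap(n,f):
    d=eyes.capture(n);cv2.imwrite('pics/'+f+'.png',d['pixels'][:,:,::-1]);np.savez('pics/'+f+'.npz',**{k:np.asarray(v) for k,v in d.items()});return d
def world(d,u,v,z=None):
    "pixel arrays -> world points: by depth map, or on plane z"
    uv=np.c_[np.ravel(u),np.ravel(v)].astype(float)
    n=cv2.undistortPoints(uv[:,None],np.array(d['K'],float),np.array(d['distortion'],float))[:,0]
    r=np.c_[n[:,0],-n[:,1],-np.ones(len(n))];T=np.array(d['world_from_camera'])
    w=r@T[:3,:3].T;c=T[:3,3]
    if z is None: t=d['z_map'][uv[:,1].astype(int),uv[:,0].astype(int)]
    else: t=(z-c[2])/w[:,2]
    return c+w*np.ravel(t)[:,None]
E
python3 - <<'E'
from h import *
np.set_printoptions(precision=4,suppress=True)
for n in('side','top'):
    d=snap(n,n+'0');print(n,d['K'],d['distortion'],d['world_from_camera'])
print(sensors.sense())
E
```

```text
pics
side [[366.3739   0.     318.6396]
 [  0.     366.3739 204.4419]
 [  0.       0.       1.    ]] [-0.0853  0.      0.      0.      0.    ] [[ 0.7375  0.329  -0.5898 -0.0236]
 [-0.6754  0.3621 -0.6424 -0.6649]
 [ 0.0022  0.8721  0.4893  0.6927]
 [ 0.      0.      0.      1.    ]]
top [[408.5345   0.     321.302 ]
 [  0.     408.5345 190.5763]
 [  0.       0.       1.    ]] [-0.0383  0.      0.      0.      0.    ] [[ 0.1377  0.9684 -0.2081  0.3943]
 [-0.9905  0.1346 -0.0291  0.0065]
 [-0.0002  0.2101  0.9777  1.2199]
 [ 0.      0.      0.      1.    ]]
{'time_s': 0.1, 'joints': array([ 79.6776,  22.0871,   0.3891,  -0.0238, -68.4104, -14.8174]), 'joint_velocities': array([ 0.0641, -0.0877,  0.2903,  0.1247,  0.0189,  0.0034]), 'effort': array([ -0.0001, -39.1691,  18.7935,   4.232 ,   0.0135,  -0.0001]), 'tcp_pos': array([0.2653, 0.5653, 0.1875]), 'ee_rot': array([[ 0.9052, -0.425 , -0.0007],
       [-0.425 , -0.9052, -0.0018],
       [ 0.0001,  0.0019, -1.    ]]), 'wrist_force': array([-0.1805,  0.0117, -0.1051]), 'moment': array([-0.0305,  0.0551,  0.0416]), 'gripper_force': 0.0, 'gripper_width': 0.999876498391859}
```

View pics/side0.png

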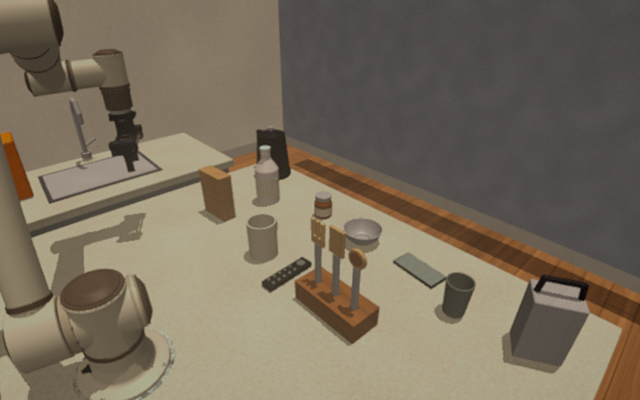

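View pics/top0.png

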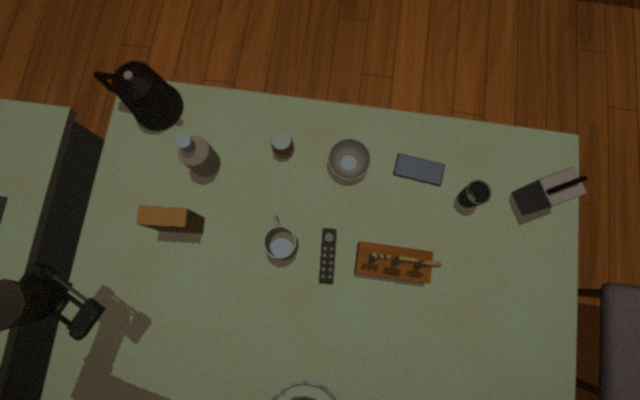

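The side view shows the stand at about (337,300). Fork (318,232) is left, turner (337,242) is in the middle and spoon (357,260) is right. The jug is at (262,238). In the top view the stand is at (394,263), and the jug is at (281,243) with its handle pointing up to (277,220), so roughly world +x.

```bash
python3 - <<'E'
from h import *
np.set_printoptions(precision=4,suppress=True)
D={n:dict(np.load(f'pics/{n}0.npz')) for n in('side','top')}
a=D['top']['pixels'][205:295,250:450];b=D['side']['pixels'][200:345,230:400]
A=cv2.resize(a,None,fx=3.5,fy=3.5,interpolation=cv2.INTER_CUBIC)
B=cv2.resize(b,(340,290),interpolation=cv2.INTER_CUBIC)
im=np.zeros((A.shape[0]+290,700,3),np.uint8);im[:A.shape[0]]=np.clip(A.astype(float)*1.5,0,255);im[A.shape[0]:,:340]=B
cv2.imwrite('pics/comp.png',im[:,:,::-1])
vv,uu=np.mgrid[:400,:640]
P={n:world(d,uu,vv).reshape(400,640,3) for n,d in D.items()}
np.savez('pics/P.npz',**P)
for n in P:
    p=P[n];ok=D[n]['z_map']>0
    box=lambda x0,x1,y0,y1,z0,z1:ok&(p[...,0]>x0)&(p[...,0]<x1)&(p[...,1]>y0)&(p[...,1]<y1)&(p[...,2]>z0)&(p[...,2]<z1)
    m=box(.2,.7,-.4,.4,.03,.3)
    k,l,s,c=cv2.connectedComponentsWithStats(m.astype(np.uint8))
    print(n)
    for i in range(1,k):
        if s[i,4]>30: q=p[l==i];print(s[i],q.min(0),q.max(0),np.median(q,0))
    # heads
    m=box(.2,.7,-.4,.0,.19,.3);k,l,s,c=cv2.connectedComponentsWithStats(m.astype(np.uint8))
    for i in range(1,k):
        if s[i,4]>5: q=p[l==i];print(' head',s[i],q.min(0),q.max(0),q.mean(0))
    # stand top
    m=box(.2,.7,-.4,.0,.05,.066);q=p[m][:,:2].astype(np.float32)
    if len(q)>20: print(' stand',cv2.minAreaRect(q),np.median(p[m][:,2]))
    m=box(.2,.7,.0,.2,.105,.135);q=p[m]
    if len(q)>5: print(' rim',cv2.minEnclosingCircle(q[:,:2].astype(np.float32)),q.min(0),q.max(0),len(q))
    m=box(.2,.7,.0,.2,.03,.1);q=p[m];print(' jug low',q.min(0),q.max(0))
E
```

```text
side
[257 147  20  52 682] [0.6406 0.3583 0.0303] [0.7    0.4    0.2224] [0.6718 0.3775 0.113 ]
[214 173  22  43 623] [0.4706 0.3694 0.0304] [0.5266 0.3999 0.1727] [0.4923 0.3777 0.109 ]
[ 246  213   32   42 1125] [0.4264 0.0843 0.03  ] [0.5485 0.1751 0.1223] [0.4633 0.1085 0.0885]
[ 294  217   86  118 4576] [ 0.419  -0.2987  0.03  ] [0.6998 0.0061 0.2513] [ 0.4611 -0.2001  0.061 ]
[443 273  10  35 214] [ 0.6539 -0.3999  0.0305] [ 0.6997 -0.3662  0.1015] [ 0.661  -0.3861  0.0762]
 head [311 217  14  27 281] [ 0.4594 -0.1508  0.1902] [ 0.4705 -0.1061  0.243 ] [ 0.4643 -0.1293  0.2169]
 head [329 225  17  31 399] [ 0.4596 -0.2151  0.19  ] [ 0.4709 -0.1694  0.2513] [ 0.4628 -0.195   0.2235]
 head [348 248  19  21 275] [ 0.4576 -0.2805  0.19  ] [ 0.4715 -0.2318  0.2286] [ 0.4616 -0.2597  0.2104]
 stand ((0.5575703382492065, -0.20308434963226318), (0.27850985527038574, 0.3955223858356476), 0.9310777187347412) 0.05961267167789008
 rim ((0.4733239412307739, 0.12934428453445435), 0.0466054305434227) [0.4271 0.0855 0.105 ] [0.5165 0.175  0.1223] 308
 jug low [0.4264 0.0023 0.03  ] [0.6993 0.1
[... 517 characters left out ...]
4205 -0.2945  0.0303] [ 0.5132 -0.0854  0.2537] [ 0.4626 -0.1852  0.0593]
 head [370 252  21   8  93] [ 0.4627 -0.1481  0.1903] [ 0.4718 -0.1047  0.2441] [ 0.4664 -0.1261  0.2233]
 head [395 256  23   7 117] [ 0.4618 -0.2109  0.1908] [ 0.4715 -0.1676  0.2537] [ 0.4658 -0.1871  0.2369]
 head [420 260  21   8 108] [ 0.4593 -0.2774  0.1906] [ 0.4714 -0.2284  0.2317] [ 0.4646 -0.2492  0.2186]
 stand ((0.559404194355011, -0.20283891260623932), (0.3918369710445404, 0.27716121077537537), 89.8529052734375) 0.058709428749855186
 rim ((0.48230111598968506, 0.13485077023506165), 0.05286561697721481) [0.43   0.0873 0.1051] [0.5323 0.1761 0.1251] 226
 jug low [0.4297 0.0019 0.0303] [0.6991 0.1725 0.0999]
```

View pics/comp.png

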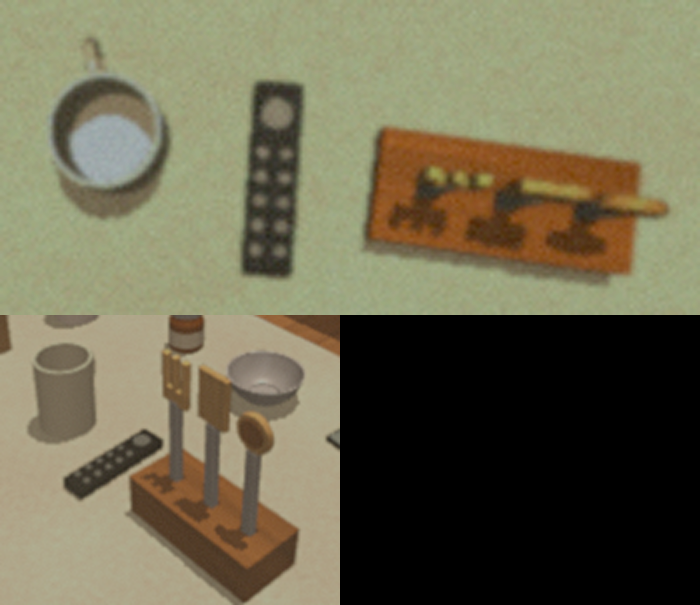

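The composite confirms it: the jug handle points up in the top view (crop px (93,45), jug centre (105,130)), and the turner's flat blade is in the middle pocket. I'll start moving and get the jug's handle azimuth from the saved pictures.

```bash
cat >> h.py <<'E'
from scipy.spatial.transform import Rotation as R
def delta(p,Rt):
    s=sensors.sense();A=np.array(s['ee_rot']);print('t',s['time_s'],'tool shift',np.round(A.T@(np.array(p)-s['tcp_pos']),4),'rotvec',np.round(R.from_matrix(A.T@Rt).as_rotvec(degrees=True),2))
E
python3 -m handwheel '[{"aperture": 1, "z": -0.05, "drz": 8}, {"aperture": 1, "x": 0.03, "y": 0.035, "z": -0.07, "drz": 16}, {"aperture": 1, "x": 0.06, "y": 0.07, "z": -0.09, "drz": 24}, {"aperture": 1, "x": 0.09, "y": 0.105, "z": -0.11, "drz": 32}, {"aperture": 1, "x": 0.12, "y": 0.14, "z": -0.13, "drz": 40}, {"aperture": 1, "x": 0.15, "y": 0.175, "z": -0.15, "drz": 48}, {"aperture": 1, "x": 0.18, "y": 0.21, "z": -0.16, "drz": 56}, {"aperture": 1, "x": 0.21, "y": 0.245, "z": -0.16, "drz": 64.5}]'
python3 - <<'E'
from h import *
np.set_printoptions(precision=4,suppress=True)
P=dict(np.load('pics/P.npz'))
G=np.array([[0,-1,0],[-1,0,0],[0,0,-1.]])
delta([.4655,-.191,.33],G)
from scipy.optimize import least_squares
for n,p in P.items():
    q=p.reshape(-1,3);q=q[(abs(q[:,0]-.48)<.09)&(abs(q[:,1]-.131)<.07)]
    r=q[(q[:,2]>.115)&(q[:,2]<.13)]
    c=least_squares(lambda c:np.hypot(*(r[:,:2]-c).T)-.0425,[.4725,.1305],loss='soft_l1',f_scale=.002).x
    h=q[(q[:,2]>.02)&(q[:,2]<.125)&(np.hypot(*(q[:,:2]-c).T)>.052)]
    hd=h[:,:2]-c;print(n,'rim c',c,len(r),'ztop',np.percentile(r[:,2],90),'handle',len(h),h.min(0),h.max(0),'az',np.degrees(np.median(np.arctan2(hd[:,1],hd[:,0]))))
    i=q[(np.hypot(*(q[:,:2]-c).T)<.03)&(q[:,2]<.05)];print(' floor z',np.median(i[:,2]) if len(i) else None)
    for x0,x1,y0,y1 in [(.44,.49,-.22,-.165),(.44,.49,-.155,-.1),(.44,.49,-.285,-.225)]:
        w=p.reshape(-1,3);w=w[(w[:,0]>x0)&(w[:,0]<x1)&(w[:,1]>y0)&(w[:,1]<y1)&(w[:,2]>.19)]
        print(' blade',w.min(0),w.max(0),'yaw fit',np.degrees(np.polyfit(w[:,1],w[:,0],1)[0]))
E
```

```text
time_s: 0.9
tcp_pos: [0.352, 0.2533, 0.3501]
ee_rot: [[0.001, -1.0, 0.002], [-1.0, -0.001, 0.003], [-0.003, -0.002, -1.0]]
wrist_force: [0.6, 1.2, 0.1]
gripper_width: 1.004
gripper_force: 0.0
t 0.9 tool shift [ 0.4444 -0.1131  0.0192] rotvec [-0.13  0.15  0.05]
side rim c [0.4723 0.13  ] 148 ztop 0.12083101014965919 handle 9 [0.5421 0.1514 0.049 ] [0.5485 0.1565 0.082 ] az 18.570780045724753
 floor z None
 blade [ 0.4596 -0.2151  0.19  ] [ 0.4709 -0.1694  0.2513] yaw fit -2.2833030915893553
 blade [ 0.4594 -0.1508  0.1902] [ 0.4705 -0.1061  0.243 ] yaw fit 0.6934031983740153
 blade [ 0.4576 -0.2805  0.19  ] [ 0.4715 -0.2318  0.2286] yaw fit -3.6633203386997586
top rim c [0.4744 0.1319] 181 ztop 0.12148449984008813 handle 43 [0.5244 0.148  0.0267] [0.5507 0.1621 0.106 ] az 19.095235397218953
 floor z 0.004840687797562859
 blade [ 0.4618 -0.2109  0.1908] [ 0.4715 -0.1676  0.2537] yaw fit 1.4669983147815981
 blade [ 0.4627 -0.1481  0.1903] [ 0.4718 -0.1047  0.2441] yaw fit 0.21450818305111405
 blade [ 0.4593 -0.2774  0.1906] [ 0.4714 -0.2284  0.2317] yaw fit 0.9778945621235386
```

```bash
python3 -m handwheel '[{"aperture": 1, "x": 0.045, "y": -0.011}, {"aperture": 1, "x": 0.09, "y": -0.023}, {"aperture": 1, "x": 0.135, "y": -0.034}, {"aperture": 1, "x": 0.18, "y": -0.046}, {"aperture": 1, "x": 0.225, "y": -0.057}, {"aperture": 1, "x": 0.27, "y": -0.069}, {"aperture": 1, "x": 0.315, "y": -0.08}, {"aperture": 1, "x": 0.36, "y": -0.092}]'
python3 -m handwheel '[{"aperture": 1, "x": 0.03, "y": -0.008}, {"aperture": 1, "x": 0.06, "y": -0.015}, {"aperture": 1, "x": 0.085, "y": -0.021}, {"aperture": 1, "x": 0.085, "y": -0.021, "z": 0.02}, {"aperture": 1, "x": 0.085, "y": -0.021, "z": 0.02}]'
python3 - <<'E'
from h import *
G=np.array([[0,-1,0],[-1,0,0],[0,0,-1.]])
delta([.4655,-.191,.206],G)
E
```

```text
time_s: 1.7
tcp_pos: [0.4455, -0.1066, 0.3483]
ee_rot: [[0.006, -1.0, -0.0], [-1.0, -0.006, 0.0], [-0.0, 0.0, -1.0]]
wrist_force: [0.3, 0.4, 0.9]
gripper_width: 0.998
gripper_force: 0.0
time_s: 2.2
tcp_pos: [0.4657, -0.1896, 0.3252]
ee_rot: [[0.004, -1.0, -0.007], [-1.0, -0.004, 0.002], [-0.002, 0.007, -1.0]]
wrist_force: [0.6, -0.7, -0.4]
gripper_width: 0.997
gripper_force: 0.0
t 2.2 tool shift [ 0.0017 -0.0006  0.1192] rotvec [0.38 0.12 0.25]
```

```bash
python3 -m handwheel '[{"aperture": 1, "x": 0.001, "z": 0.025}, {"aperture": 1, "x": 0.001, "z": 0.05}, {"aperture": 1, "x": 0.001, "z": 0.075}, {"aperture": 1, "x": 0.001, "z": 0.1}, {"aperture": 1, "x": 0.001, "z": 0.12}, {"aperture": 1, "x": 0.001, "z": 0.12}]'
python3 - <<'E'
from h import *
s=snap('side','side1');t=snap('top','top1')
a=cv2.resize(s['pixels'][180:340,260:420],(480,480));b=cv2.resize(t['pixels'][215:295,350:450],(320,256))
im=np.zeros((480,800,3),np.uint8);im[:,:480]=a;im[:256,480:]=b;cv2.imwrite('pics/c1.png',im[:,:,::-1])
E
```

```text
time_s: 2.8
tcp_pos: [0.4654, -0.1896, 0.2062]
ee_rot: [[0.007, -1.0, -0.006], [-1.0, -0.007, 0.001], [-0.001, 0.006, -1.0]]
wrist_force: [-0.4, 0.5, 0.2]
gripper_width: 0.996
gripper_force: 0.0
```

View pics/c1.png

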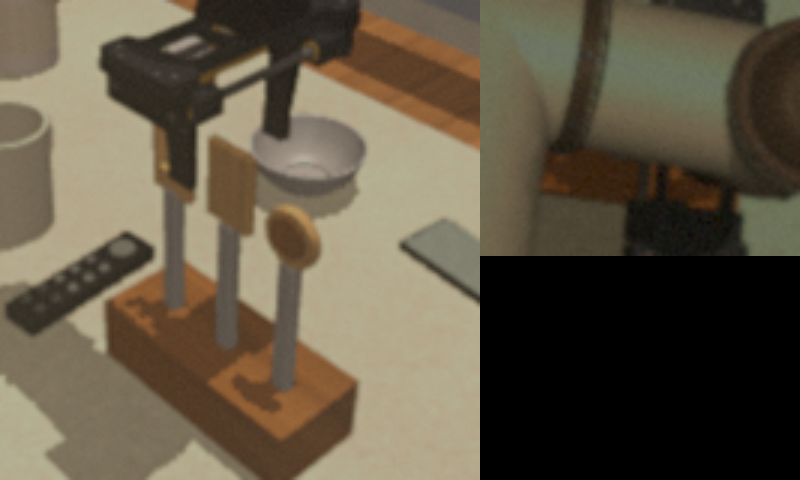

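The fingers straddle the blade: finger tips at about (180,185) and (280,135), blade at (232,185), clear of fork and spoon. I'll close the gripper.

```bash
python3 -m handwheel '[{"aperture": 0.3}, {"aperture": 0.3}, {"aperture": 0.2}, {"aperture": 0.15}, {"aperture": 0}, {"aperture": 0}, {"aperture": 0}, {"aperture": 0}]'; python3 -m handwheel '[{"aperture": 0}, {"aperture": 0}]'
```

```text
time_s: 3.7
tcp_pos: [0.4673, -0.1905, 0.2084]
ee_rot: [[0.006, -1.0, -0.0], [-1.0, -0.006, -0.0], [0.0, 0.0, -1.0]]
wrist_force: [0.5, 0.7, -0.3]
gripper_width: 0.356
gripper_force: 0.0
time_s: 3.9
tcp_pos: [0.4673, -0.1905, 0.2084]
ee_rot: [[0.006, -1.0, -0.0], [-1.0, -0.006, -0.0], [0.0, 0.0, -1.0]]
wrist_force: [-0.1, 0.1, -0.2]
gripper_width: 0.174
gripper_force: 0.0
```

```bash
python3 -m handwheel '[{"aperture": 0}, {"aperture": 0}, {"aperture": 0}, {"aperture": 0}, {"aperture": 0}]'
```

```text
time_s: 4.4
tcp_pos: [0.4673, -0.1905, 0.2084]
ee_rot: [[0.006, -1.0, -0.0], [-1.0, -0.006, 0.0], [-0.0, 0.0, -1.0]]
wrist_force: [0.4, 0.4, 0.9]
gripper_width: 0.098
gripper_force: 30.0
```

```bash
python3 -m handwheel '[{"aperture": 0, "z": -0.004}, {"aperture": 0, "z": -0.012}, {"aperture": 0, "z": -0.022}, {"aperture": 0, "z": -0.034}, {"aperture": 0, "z": -0.046}, {"aperture": 0, "z": -0.058}, {"aperture": 0, "z": -0.07}, {"aperture": 0, "z": -0.08}]'
python3 -m handwheel '[{"aperture": 0, "z": -0.02}, {"aperture": 0, "z": -0.05}, {"aperture": 0, "z": -0.08}, {"aperture": 0, "z": -0.11}, {"aperture": 0, "z": -0.13}, {"aperture": 0, "z": -0.13}, {"aperture": 0, "z": -0.13}]'
python3 - <<'E'
from h import *
s=snap('side','side2');snap('top','top2')
cv2.imwrite('pics/c2.png',cv2.resize(s['pixels'][100:360,220:440],(508,600))[:,:,::-1])
E
```

```text
time_s: 5.2
tcp_pos: [0.4675, -0.1906, 0.2899]
ee_rot: [[0.006, -1.0, 0.001], [-1.0, -0.006, -0.0], [0.0, -0.001, -1.0]]
wrist_force: [0.2, 0.2, -1.0]
gripper_width: 0.098
gripper_force: 30.0
time_s: 5.9
tcp_pos: [0.4671, -0.1902, 0.4179]
ee_rot: [[0.006, -1.0, -0.001], [-1.0, -0.006, 0.001], [-0.001, 0.001, -1.0]]
wrist_force: [-0.5, -0.2, -1.2]
gripper_width: 0.098
gripper_force: 30.0
```

View pics/c2.png

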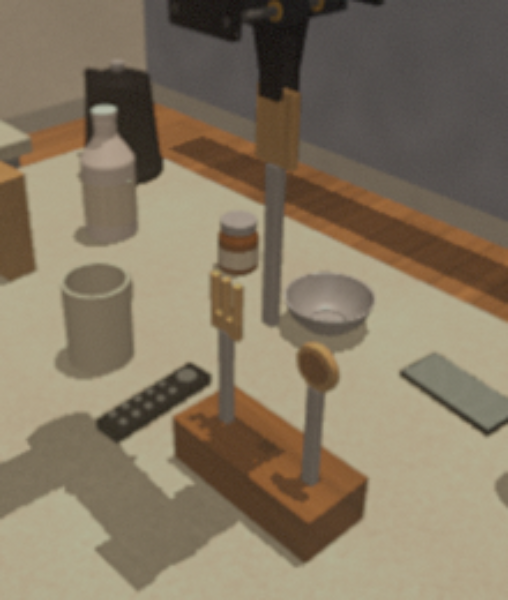

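The turner is out cleanly, foot at crop (272,325), and the block, fork and spoon look unmoved. Next I'll raise it to clear the fork, measure the held turner's foot in the tool frame, and work out the jug poses.

```bash
cat > plan.py <<'E'
from h import *
c=np.array([.4735,.131,0]);az=np.radians(19);u=np.array([np.cos(az),np.sin(az),0]);th=np.radians(25)
a=-np.sin(th)*u+np.array([0,0,np.cos(th)]);n=np.cos(th)*u+np.array([0,0,np.sin(th)])
G=np.array([[0,-1,0],[-1,0,0],[0,0,-1.]])
v=np.array([-u[1],u[0],0])
Rt=R.from_rotvec(-th*v).as_matrix()@R.from_rotvec([0,0,az]).as_matrix()@G
L=.198
def target(back=0.,off=0.,lift=0.):
    s0=-.0392+.115*np.tan(th)
    low=c+s0*u+[0,0,.005]
    return low+.006*n+L*a+back*a+off*u+[0,0,lift]
E
python3 -m handwheel '[{"aperture": 0, "z": -0.02}, {"aperture": 0, "z": -0.045}, {"aperture": 0, "z": -0.07}, {"aperture": 0, "z": -0.07}]'
python3 - <<'E'
from plan import *
np.set_printoptions(precision=4,suppress=True)
d=dict(np.load('pics/side2.npz'));vv,uu=np.mgrid[:400,:640]
for f in('side2','top2'):
    d=dict(np.load(f'pics/{f}.npz'));p=world(d,uu,vv);ok=(d['z_map'].ravel()>0)&(abs(p[:,0]-.466)<.04)&(abs(p[:,1]+.19)<.03)&(p[:,2]>.19)&(p[:,2]<.41)
    q=p[ok];print(f,len(q))
    if len(q)<20: continue
    print('foot z',q[:,2].min(),'handle top(widening):')
    for z0 in np.arange(.2,.42,.02):
        w=q[(q[:,2]>=z0)&(q[:,2]<z0+.02)]
        if len(w):print(' z%.2f'%z0,len(w),w[:,:2].min(0),w[:,:2].max(0),w[:,:2].mean(0))
print('Rt',Rt,'final',target(),'pre',target(.17,.006))
delta(target(.17,.006),Rt)
E
```

```text
time_s: 6.4
tcp_pos: [0.4679, -0.191, 0.4906]
ee_rot: [[0.006, -1.0, 0.004], [-1.0, -0.006, -0.002], [0.002, -0.004, -1.0]]
wrist_force: [-0.1, -0.3, -1.1]
gripper_width: 0.101
gripper_force: 30.0
side2 761
foot z 0.21986163108916318 handle top(widening):
 z0.20 1 [ 0.4614 -0.188 ] [ 0.4614 -0.188 ] [ 0.4614 -0.188 ]
 z0.22 57 [ 0.4585 -0.2001] [ 0.4706 -0.1841] [ 0.4626 -0.1942]
 z0.24 64 [ 0.4588 -0.2005] [ 0.4739 -0.1833] [ 0.4628 -0.1939]
 z0.26 67 [ 0.4586 -0.2003] [ 0.4729 -0.1834] [ 0.4632 -0.1944]
 z0.28 63 [ 0.4596 -0.2006] [ 0.4701 -0.1844] [ 0.4632 -0.1948]
 z0.30 72 [ 0.459  -0.2005] [ 0.4728 -0.1852] [ 0.4631 -0.1943]
 z0.32 74 [ 0.4596 -0.2   ] [ 0.4726 -0.1832] [ 0.4635 -0.194 ]
 z0.34 75 [ 0.4599 -0.2006] [ 0.4717 -0.1827] [ 0.4634 -0.1941]
 z0.36 76 [ 0.4602 -0.2008] [ 0.4728 -0.1846] [ 0.4637 -0.1948]
 z0.38 125 [ 0.46   -0.2154] [ 0.4719 -0.1675] [ 0.4634 -0.194 ]
 z0.40 87 [ 0.4611 -0.2146] [ 0.4699 -0.1687] [ 0.4636 -0.1956]
top2 96
foot z 0.21693984134753364 handle top(widening):
 z0.20 2 [ 0.4608 -0.194 ] [ 0.4713 -0.1828] [ 0.4661 -0.1884]
 z0.22 11 [ 0.4607 -0.1965] [ 0.4705 -0.182 ] [ 0.4645 -0.185 ]
 z0.24 9 [ 0.4608 -0.1883] [ 0.4719 -0.1823] [ 0.4645 -0.1842]
 z0.26 17 [ 0.4607 -0.1944] [ 0.4711 -0.1816] [ 0.4648 -0.1848]
 z0.28 10 [ 0.4607 -0.1948] [ 0.472  -0.1824] [ 0.4647 -0.1845]
 z0.30 14 [ 0.461  -0.1917] [ 0.4709 -0.1821] [ 0.4645 -0.1847]
 z0.32 10 [ 0.4609 -0.194 ] [ 0.4683 -0.1823] [ 0.4639 -0.1852]
 z0.34 8 [ 0.4609 -0.1886] [ 0.4649 -0.1825] [ 0.4624 -0.1852]
 z0.36 5 [ 0.4612 -0.1833] [ 0.4639 -0.1826] [ 0.4624 -0.183 ]
 z0.38 8 [ 0.4625 -0.1812] [ 0.4665 -0.1675] [ 0.4637 -0.1726]
 z0.40 2 [ 0.4627 -0.1762] [ 0.4638 -0.1688] [ 0.4633 -0.1725]
Rt [[ 0.3256 -0.8569  0.3996]
 [-0.9455 -0.2951  0.1376]
 [ 0.     -0.4226 -0.9063]] final [0.4132 0.1102 0.187 ] pre [0.3509 0.0888 0.3411]
t 6.4 tool shift [-0.2807  0.116   0.1486] rotvec [ 24.56  -4.2  -18.33]
```

```bash
sed -i 's/c=np.array(\[.4735,.131,0\])/c=np.array([.4755,.132,0])/' plan.py
python3 -m handwheel '[{"aperture": 0, "x": -0.025, "y": 0.01}, {"aperture": 0, "x": -0.065, "y": 0.024, "drx": 3, "dry": -0.5, "drz": -2.2}, {"aperture": 0, "x": -0.105, "y": 0.041, "drx": 6, "dry": -1, "drz": -4.5}, {"aperture": 0, "x": -0.145, "y": 0.058, "z": 0.01, "drx": 10, "dry": -1.7, "drz": -7.4}, {"aperture": 0, "x": -0.185, "y": 0.075, "z": 0.03, "drx": 14, "dry": -2.4, "drz": -10.4}, {"aperture": 0, "x": -0.22, "y": 0.09, "z": 0.06, "drx": 18, "dry": -3.1, "drz": -13.4}, {"aperture": 0, "x": -0.255, "y": 0.105, "z": 0.09, "drx": 22, "dry": -3.8, "drz": -16.4}, {"aperture": 0, "x": -0.28, "y": 0.114, "z": 0.12, "drx": 24.6, "dry": -4.2, "drz": -18.3}]'
python3 - <<'E'
from plan import *
delta(target(.17,.006),Rt);print(sensors.sense()['joints'])
E
```

```text
time_s: 7.2
tcp_pos: [0.3495, 0.0886, 0.3653]
ee_rot: [[0.328, -0.857, 0.397], [-0.945, -0.296, 0.141], [-0.004, -0.421, -0.907]]
wrist_force: [-0.2, -0.8, -1.4]
gripper_width: 0.098
gripper_force: 30.0
t 7.2 tool shift [0.0001 0.007  0.0235] rotvec [0.09 0.25 0.05]
[ 55.55572407 -28.43145817 -31.98543537  15.62864692 -66.64457111
 -40.16246032]
```

```bash
python3 -m handwheel '[{"aperture": 0, "y": 0.004, "z": 0.01, "dry": 0.2}, {"aperture": 0, "y": 0.007, "z": 0.023, "dry": 0.2}, {"aperture": 0, "y": 0.007, "z": 0.023, "dry": 0.2}, {"aperture": 0, "y": 0.007, "z": 0.023, "dry": 0.2}]'
python3 - <<'E'
from plan import *
np.set_printoptions(precision=4,suppress=True)
delta(target(.17,.006),Rt)
s=snap('side','side3');t=snap('top','top3')
st=sensors.sense();A=np.array(st['ee_rot']);foot=st['tcp_pos']+A[:,2]*L;print('pred foot (arm)',foot)
vv,uu=np.mgrid[:400,:640]
for d in(s,t):
    p=world(d,uu,vv);ax=-A[:,2];r=p-foot;h=r@ax;rad=np.linalg.norm(r-h[:,None]*ax,axis=1)
    m=(d['z_map'].ravel()>0)&(h>-.03)&(h<.15)&(rad<.03);q=r[m]
    if m.sum()<10: print('few');continue
    print(m.sum(),'axis min',(q@ax).min())
    for lo in(-.01,.03,.07,.11):
        w=q[(q@ax>lo)&(q@ax<lo+.04)]
        if len(w):print('  x',(w@A[:,0]).min(),(w@A[:,0]).max(),'y',(w@A[:,1]).min(),(w@A[:,1]).max(),len(w))
a=cv2.resize(s['pixels'][130:280,190:330],(504,540));b=cv2.resize(t['pixels'][200:290,240:320],(290,326))
im=np.zeros((540,794,3),np.uint8);im[:,:504]=a;im[:326,504:]=b;cv2.imwrite('pics/c3.png',im[:,:,::-1])
E
```

```text
time_s: 7.6
tcp_pos: [0.355, 0.0893, 0.3447]
ee_rot: [[0.322, -0.859, 0.397], [-0.947, -0.293, 0.134], [0.001, -0.419, -0.908]]
wrist_force: [0.2, -0.4, 0.1]
gripper_width: 0.097
gripper_force: 30.0
t 7.6 tool shift [-0.0011  0.0032  0.0025] rotvec [ 0.2  -0.14 -0.17]
pred foot (arm) [0.4342 0.1163 0.1658]
258 axis min 0.0013685972405557694
  x -0.010148190982251054 0.006639379989726563 y -0.0012374166200310904 0.01115642824479758 46
  x -0.00821835086678438 0.008553132574054429 y -0.0019506815804444556 0.01081574982145698 68
  x -0.006217139726957015 0.008500751736640158 y -0.0020706055597366313 0.011037400008247576 68
  x -0.006641691857465796 0.011332135310353389 y -0.004323756043675348 0.008768781052061915 76
112 axis min 0.002543194360689845
  x -0.009282268353856744 0.006224762931092402 y -0.00465764712100243 -0.00010066401641923972 30
  x -0.008490622366364496 0.006755040927378594 y -0.004921587674821494 -0.0008613292060905243 42
  x -0.0073789471807570685 0.006849431409247388 y -0.005517087557975445 -0.0008310412853242491 40
```

View pics/c3.png

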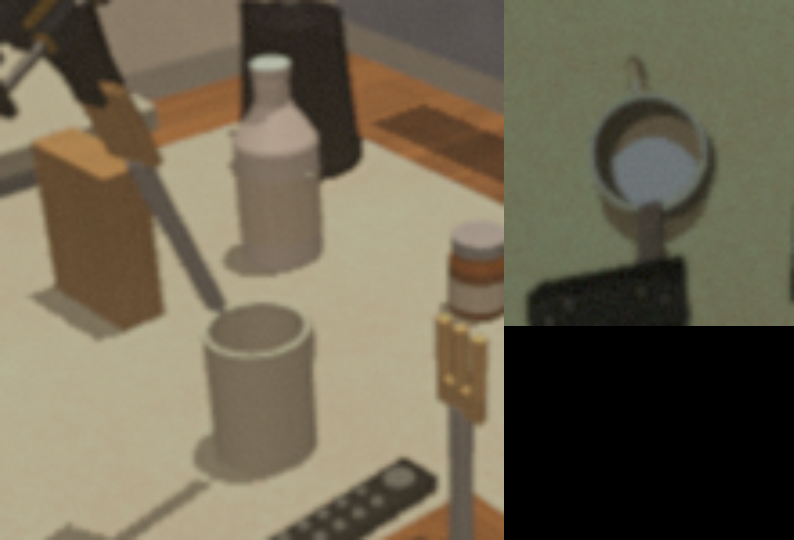

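The side view shows the tilted handle's foot at (217,305), just over the jug mouth. The top view shows it at (650,205), entering on the side opposite the handle at (635,75), aligned. I'll insert along the tool axis.

```bash
python3 -m handwheel '[{"aperture": 0, "z": 0.015}, {"aperture": 0, "z": 0.035}, {"aperture": 0, "z": 0.055}, {"aperture": 0, "z": 0.075}, {"aperture": 0, "z": 0.095}, {"aperture": 0, "z": 0.115}, {"aperture": 0, "z": 0.135}, {"aperture": 0, "z": 0.135}]'
python3 -m handwheel '[{"aperture": 0, "z": 0.01}, {"aperture": 0, "z": 0.015}, {"aperture": 0, "z": 0.015}, {"aperture": 0, "z": 0.015}]'
python3 - <<'E'
from plan import *
np.set_printoptions(precision=4,suppress=True)
delta(target(0,.006),Rt)
s=snap('side','side4');t=snap('top','top4');vv,uu=np.mgrid[:400,:640]
st=sensors.sense();A=np.array(st['ee_rot']);foot=st['tcp_pos']+A[:,2]*L;print('pred foot',foot)
p=world(s,uu,vv);ax=-A[:,2];r=p-foot;h=r@ax;rad=np.linalg.norm(r-h[:,None]*ax,axis=1)
q=r[(s['z_map'].ravel()>0)&(h>.14)&(h<.17)&(rad<.03)]
print('x',(q@A[:,0]).min(),(q@A[:,0]).max(),'y',(q@A[:,1]).min(),(q@A[:,1]).max(),len(q))
w=p[(abs(p[:,0]-.47)<.06)&(abs(p[:,1]-.13)<.06)&(p[:,2]>.05)&(p[:,2]<.1)];print('jug',w.min(0),w.max(0))
a=cv2.resize(s['pixels'][130:280,190:330],(504,540));b=cv2.resize(t['pixels'][200:290,240:320],(290,326))
im=np.zeros((540,794,3),np.uint8);im[:,:504]=a;im[:326,504:]=b;cv2.imwrite('pics/c4.png',im[:,:,::-1])
E
```

```text
time_s: 8.5
tcp_pos: [0.4083, 0.1066, 0.2199]
ee_rot: [[0.321, -0.861, 0.394], [-0.947, -0.293, 0.131], [0.003, -0.415, -0.91]]
wrist_force: [-0.8, -0.9, -2.3]
gripper_width: 0.095
gripper_force: 30.1
time_s: 8.9
tcp_pos: [0.4146, 0.1104, 0.2094]
ee_rot: [[0.324, -0.858, 0.399], [-0.946, -0.294, 0.136], [0.0, -0.421, -0.907]]
wrist_force: [-0.2, -0.3, -1.1]
gripper_width: 0.095
gripper_force: 30.0
t 8.9 tool shift [-0.0007  0.0033  0.0232] rotvec [ 0.08 -0.05 -0.1 ]
pred foot [0.4934 0.1376 0.0298]
x -0.008226135955425115 0.00894938020788484 y -0.003793333456763782 0.008750310352918445 43
jug [0.4261 0.0841 0.0503] [0.5134 0.174  0.1   ]
```

View pics/c4.png

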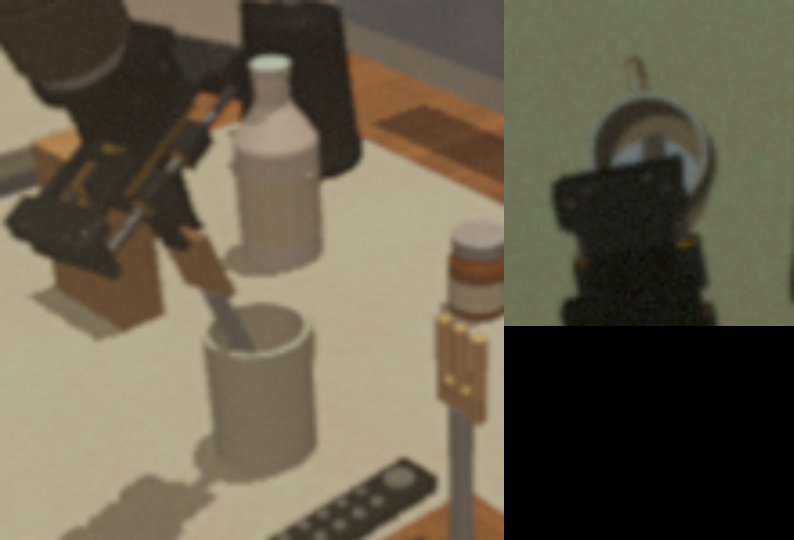

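The handle is inside the jug (side crop (235,325)), the jug hasn't moved, and there are no contact forces. The remaining distance is about 23 mm, so I'll lower slowly.

```bash
python3 -m handwheel '[{"aperture": 0, "z": 0.005}, {"aperture": 0, "z": 0.01}, {"aperture": 0, "z": 0.015}, {"aperture": 0, "z": 0.018}, {"aperture": 0, "z": 0.018}]'
python3 -m handwheel '[{"aperture": 0, "z": 0.001}, {"aperture": 0, "z": 0.002}, {"aperture": 0, "z": 0.002}, {"aperture": 0, "z": 0.002}]'
```

```text
time_s: 9.5
tcp_pos: [0.4213, 0.1125, 0.1914]
ee_rot: [[0.324, -0.859, 0.396], [-0.946, -0.294, 0.135], [0.001, -0.419, -0.908]]
wrist_force: [-0.4, -0.0, -1.4]
gripper_width: 0.095
gripper_force: 30.0
time_s: 9.9
tcp_pos: [0.4223, 0.1131, 0.1905]
ee_rot: [[0.324, -0.858, 0.398], [-0.946, -0.294, 0.136], [0.0, -0.42, -0.907]]
wrist_force: [0.7, -0.4, -1.0]
gripper_width: 0.1
gripper_force: 30.0
```

```bash
python3 -m handwheel '[{"aperture": 0, "y": 0.001}, {"aperture": 0, "y": 0.002}, {"aperture": 0, "y": 0.003}, {"aperture": 0, "y": 0.003}]'
python3 -m handwheel '[{"aperture": 0, "y": 0.001}, {"aperture": 0, "y": 0.001}, {"aperture": 0, "y": 0.001}]'
python3 -c "
from plan import *
delta(target(),Rt);print(sensors.sense()['wrist_force'],sensors.sense()['moment'])"
```

```text
time_s: 10.3
tcp_pos: [0.4196, 0.1121, 0.1892]
ee_rot: [[0.324, -0.858, 0.398], [-0.946, -0.294, 0.136], [0.0, -0.42, -0.907]]
wrist_force: [-0.2, 0.3, -1.2]
gripper_width: 0.097
gripper_force: 30.0
time_s: 10.6
tcp_pos: [0.4189, 0.112, 0.1888]
ee_rot: [[0.324, -0.858, 0.398], [-0.946, -0.294, 0.136], [0.0, -0.421, -0.907]]
wrist_force: [0.8, -0.3, -0.0]
gripper_width: 0.095
gripper_force: 30.0
t 10.6 tool shift [-0.0005  0.0042  0.0001] rotvec [ 0.13 -0.05 -0.07]
[ 0.80049438 -0.33017344 -0.00781936] [-0.27539651  0.87957856 -0.00312235]
```

```bash
for i in 1; do python3 -m handwheel '[{"aperture": 0, "y": 0.0005}, {"aperture": 0, "y": 0.001}, {"aperture": 0, "y": 0.001}]' | grep -E "tcp|wrist"; python3 -c "
from plan import *
print(sensors.sense()['moment'])"; done
python3 -m handwheel '[{"aperture": 0, "y": 0.0005}, {"aperture": 0, "y": 0.001}, {"aperture": 0, "y": 0.001}]' | grep -E "tcp|wrist"; python3 -c "
from plan import *
print(sensors.sense()['moment'])"
```

```text
tcp_pos: [0.418, 0.1116, 0.1884]
wrist_force: [0.1, -0.2, -0.0]
[-0.29021761  0.87726017  0.01251324]
tcp_pos: [0.4171, 0.1113, 0.1879]
wrist_force: [-0.9, -0.3, -0.2]
[-0.24085504  0.71326356  0.02692634]
```

```bash
python3 -m handwheel '[{"aperture": 0, "y": 0.0005}, {"aperture": 0, "y": 0.001}, {"aperture": 0, "y": 0.001}]' | grep -E "tcp|wrist"; python3 -c "
from plan import *
print(sensors.sense()['moment'])"
python3 -m handwheel '[{"aperture": 0, "y": 0.0005, "z": -0.0002}, {"aperture": 0, "y": 0.001, "z": -0.0004}, {"aperture": 0, "y": 0.001, "z": -0.0004}]' | grep -E "tcp|wrist"; python3 -c "
from plan import *
print(sensors.sense()['moment']);delta(target(),Rt)
s=snap('side','side5');t=snap('top','top5')
vv,uu=np.mgrid[:400,:640]
st=sensors.sense();A=np.array(st['ee_rot']);foot=st['tcp_pos']+A[:,2]*L;p=world(s,uu,vv);ax=-A[:,2];r=p-foot;h=r@ax;rad=np.linalg.norm(r-h[:,None]*ax,axis=1)
q=r[(s['z_map'].ravel()>0)&(h>.14)&(h<.17)&(rad<.03)]
print('y',(q@A[:,1]).min(),(q@A[:,1]).max(),'x',(q@A[:,0]).min(),(q@A[:,0]).max())
w=p[(abs(p[:,0]-.47)<.06)&(abs(p[:,1]-.13)<.06)&(p[:,2]>.05)&(p[:,2]<.1)];print('jug',w.min(0),w.max(0))
cv2.imwrite('pics/c5.png',cv2.resize(s['pixels'][190:270,220:300],(600,600),interpolation=cv2.INTER_CUBIC)[:,:,::-1])
"
```

```text
tcp_pos: [0.4163, 0.111, 0.1875]
wrist_force: [0.3, -0.2, -0.9]
[-0.21465786  0.67112654  0.03829574]
tcp_pos: [0.4152, 0.1106, 0.1873]
wrist_force: [0.4, 1.5, -0.8]
[-0.21009804  0.70832262 -0.03016341]
t 11.8 tool shift [-0.0006 -0.      0.0004] rotvec [ 0.15 -0.05 -0.08]
y -0.004353021778307788 0.006588531756854481 x -0.006385486559453908 0.009030114542387715
jug [0.42673592 0.08429233 0.05004428] [0.51482284 0.17449419 0.09996277]
```

View pics/c5.png

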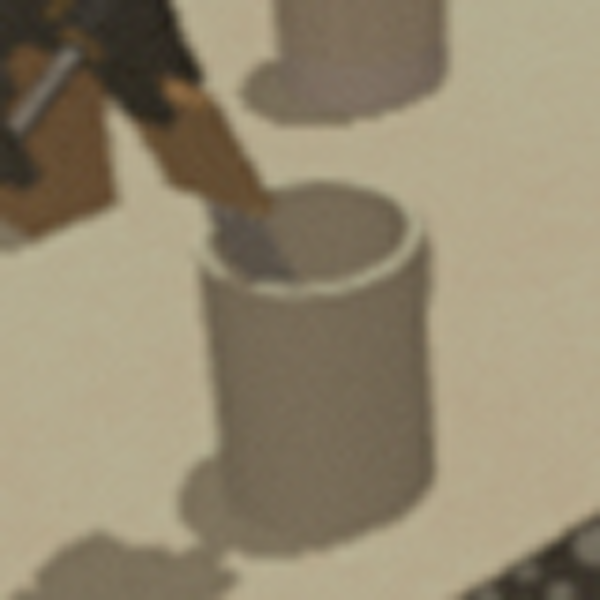

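The handle lies at the jug's rim at (212,235), the side opposite the handle, and the jug hasn't moved. I'll feel for the floor.

```bash
python3 -m handwheel '[{"aperture": 0, "z": 0.0005}, {"aperture": 0, "z": 0.001}, {"aperture": 0, "z": 0.001}]' | grep -E "tcp|wrist"; python3 -c "
from plan import *
print(sensors.sense()['moment'])"
python3 -m handwheel '[{"aperture": 0, "z": 0.0005}, {"aperture": 0, "z": 0.001}, {"aperture": 0, "z": 0.001}]' | grep -E "tcp|wrist"; python3 -c "
from plan import *
print(sensors.sense()['moment'])"
```

```text
tcp_pos: [0.4163, 0.1112, 0.1875]
wrist_force: [-1.9, -1.1, 5.3]
[-0.23961321  0.79105272  0.00777677]
tcp_pos: [0.4173, 0.1118, 0.1878]
wrist_force: [-3.7, -1.9, 9.7]
[-0.31407123  0.78686615 -0.04132684]
```

```bash
python3 -m handwheel '[{"aperture": 0, "z": -0.0012}, {"aperture": 0, "z": -0.0012}]' | grep -E "tcp|wrist"
python3 -m handwheel '[{"aperture": 0, "y": 0.0005, "z": -0.0002}, {"aperture": 0, "y": 0.001, "z": -0.0004}, {"aperture": 0, "y": 0.001, "z": -0.0004}]' | grep -E "tcp|wrist"
python3 -m handwheel '[{"aperture": 0, "y": 0.0005, "z": -0.0002}, {"aperture": 0, "y": 0.001, "z": -0.0004}, {"aperture": 0, "y": 0.001, "z": -0.0004}]' | grep -E "tcp|wrist"
```

```text
tcp_pos: [0.4158, 0.1109, 0.1873]
wrist_force: [-2.1, -1.4, 5.0]
tcp_pos: [0.4146, 0.1104, 0.1867]
wrist_force: [-0.8, -0.3, 4.7]
tcp_pos: [0.4133, 0.1099, 0.1862]
wrist_force: [-0.3, -0.6, 1.9]
```

```bash
python3 -m handwheel '[{"aperture": 0, "y": 0.0005, "z": -0.0002}, {"aperture": 0, "y": 0.001, "z": -0.0004}, {"aperture": 0, "y": 0.001, "z": -0.0004}]' | grep -E "tcp|wrist"
python3 -m handwheel '[{"aperture": 0, "y": 0.0005, "z": -0.0002}, {"aperture": 0, "y": 0.001, "z": -0.0004}, {"aperture": 0, "y": 0.001, "z": -0.0004}]' | grep -E "tcp|wrist"
python3 -c "
from plan import *
print(sensors.sense()['moment']);delta(target(),Rt)"
```

```text
tcp_pos: [0.4122, 0.1095, 0.186]
wrist_force: [0.9, 1.0, 0.6]
tcp_pos: [0.4114, 0.1093, 0.1863]
wrist_force: [0.8, 0.3, -0.2]
[-0.0869076   0.52306378 -0.00791428]
t 13.9 tool shift [-0.0006 -0.004   0.0012] rotvec [ 0.16 -0.05 -0.08]
```

```bash
python3 -m handwheel '[{"aperture": 0, "z": 0.0005}, {"aperture": 0, "z": 0.001}, {"aperture": 0, "z": 0.001}]' | grep -E "tcp|wrist"
python3 -m handwheel '[{"aperture": 0.12, "z": 0.001}, {"aperture": 0.14, "z": 0.001}, {"aperture": 0.16, "z": 0.001}, {"aperture": 0.2, "z": 0.001}, {"aperture": 0.25, "z": 0.001}, {"aperture": 0.25}]'
python3 - <<'E'
from plan import *
s=snap('side','side6');t=snap('top','top6')
vv,uu=np.mgrid[:400,:640]
p=world(s,uu,vv)
w=p[(abs(p[:,0]-.47)<.06)&(abs(p[:,1]-.13)<.06)&(p[:,2]>.05)&(p[:,2]<.1)];print('jug',w.min(0),w.max(0))
cv2.imwrite('pics/c6.png',cv2.resize(s['pixels'][160:270,200:310],(600,600),interpolation=cv2.INTER_CUBIC)[:,:,::-1])
E
```

```text
tcp_pos: [0.4125, 0.1098, 0.1865]
wrist_force: [-2.2, -1.1, 5.1]
time_s: 14.8
tcp_pos: [0.4118, 0.1093, 0.1853]
ee_rot: [[0.324, -0.859, 0.397], [-0.946, -0.294, 0.135], [0.001, -0.42, -0.908]]
wrist_force: [0.5, 0.2, -0.2]
gripper_width: 0.243
gripper_force: 0.0
jug [0.42702689 0.08453906 0.05003163] [0.51434494 0.17226779 0.09997412]
```

View pics/c6.png

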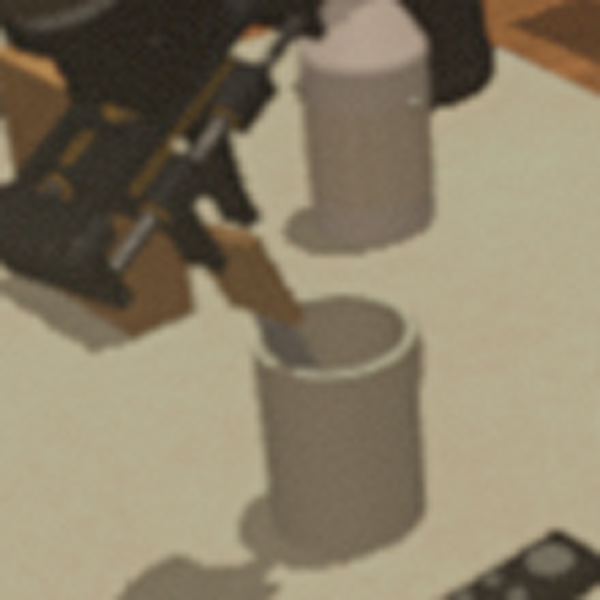

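The turner is released. The handle sits on the rim at (262,335) and the blade stands free between the fingers at (245,270). I'll open further, then back off along the tool axis.

```bash
python3 -m handwheel '[{"aperture": 0.35}, {"aperture": 0.45}, {"aperture": 0.55}, {"aperture": 0.7}, {"aperture": 0.7}, {"aperture": 0.7}]'
python3 -m handwheel '[{"aperture": 0.7, "z": -0.01}, {"aperture": 0.7, "z": -0.03}, {"aperture": 0.7, "z": -0.055}, {"aperture": 0.7, "z": -0.08}, {"aperture": 0.7, "z": -0.11}, {"aperture": 0.7, "z": -0.14}, {"aperture": 0.7, "z": -0.14}]'
python3 - <<'E'
from plan import *
np.set_printoptions(precision=4,suppress=True)
s=snap('side','side7');t=snap('top','top7')
vv,uu=np.mgrid[:400,:640]
P0=np.load('pics/P.npz');cc=np.array([.4725,.1305,0])
for n,d in(('side',s),('top',t)):
    p=world(d,uu,vv);ch=(np.linalg.norm(p-P0[n].reshape(-1,3),axis=1)>.012)
    w=p[(abs(p[:,0]-.47)<.06)&(abs(p[:,1]-.13)<.06)&(p[:,2]>.05)&(p[:,2]<.1)];print('jug',w.min(0),w.max(0))
    q=p[ch&(d['z_map'].ravel()>0)]-cc;q=q[(np.hypot(q[:,0],q[:,1])<.16)&(q[:,2]>.03)&(q[:,2]<.25)]
    q=np.c_[q@u,q@v,q[:,2]]
    for z in np.arange(.04,.25,.02):
        w=q[(q[:,2]>=z)&(q[:,2]<z+.02)]
        if len(w):print(n,'z%.2f'%z,len(w),'s',w[:,0].min(),w[:,0].max(),'v',w[:,1].min(),w[:,1].max())
a=cv2.resize(s['pixels'][140:340,190:390],(500,500));b=cv2.resize(t['pixels'][200:290,240:320],(290,326))
im=np.zeros((500,790,3),np.uint8);im[:,:500]=a;im[:326,500:]=b;cv2.imwrite('pics/c7.png',im[:,:,::-1])
E
```

```text
time_s: 15.5
tcp_pos: [0.4119, 0.1094, 0.1855]
ee_rot: [[0.324, -0.858, 0.398], [-0.946, -0.294, 0.136], [0.0, -0.42, -0.907]]
wrist_force: [0.7, 0.5, -0.8]
gripper_width: 0.672
gripper_force: 0.0
time_s: 16.2
tcp_pos: [0.3569, 0.0916, 0.3172]
ee_rot: [[0.326, -0.855, 0.404], [-0.945, -0.293, 0.143], [-0.004, -0.428, -0.904]]
wrist_force: [-0.0, -0.2, -0.1]
gripper_width: 0.697
gripper_force: 0.0
jug [0.4265 0.0838 0.05  ] [0.5148 0.173  0.0999]
side z0.04 1 s -0.03292908854300847 -0.03292908854300847 v -0.027008559853828967 -0.027008559853828967
side z0.06 1 s -0.02995334759546587 -0.02995334759546587 v -0.02971237594221327 -0.02971237594221327
side z0.08 3 s -0.042689803253046686 0.03229240054622808 v 0.017185254656146957 0.02897078721867577
side z0.10 7 s -0.03732606848309763 -0.021301404686325964 v -0.017585092396992172 -0.004770353756466134
side z0.12 30 s -0.048594738615346425 0.03629339999926272 v -0.008495911608425194 0.024556761848241085
side z0.14 30 s -0.056240638957392924 -0.03825351909294557 v -0.008843177600657868 0.0101991702780958
side z0.16 62 s -0.0670347727424751 -
[... 744 characters left out ...]
 s -0.027742186354558218 -0.014007523060943224 v -0.007089992762942098 0.006186287566333061
top z0.12 20 s -0.034085964962662946 0.017445136692642905 v -0.039762458336588466 0.008978415805036829
top z0.14 24 s -0.046495385159099796 -0.03300825556346607 v -0.0077458113546377 0.008305570432773291
top z0.16 61 s -0.05661426959180908 -0.043088173241441895 v -0.022725792167967298 0.02133295703312206
top z0.18 65 s -0.06633373775921829 -0.05461983681462071 v -0.022855379609708053 0.0234115762716429
top z0.20 72 s -0.07706133357316595 -0.06445355897350198 v -0.022421941546352173 0.022313090419497753
top z0.22 38 s -0.08094338638152629 -0.07435898428054162 v -0.02260573733050415 0.022280171971224234
```

View pics/c7.png

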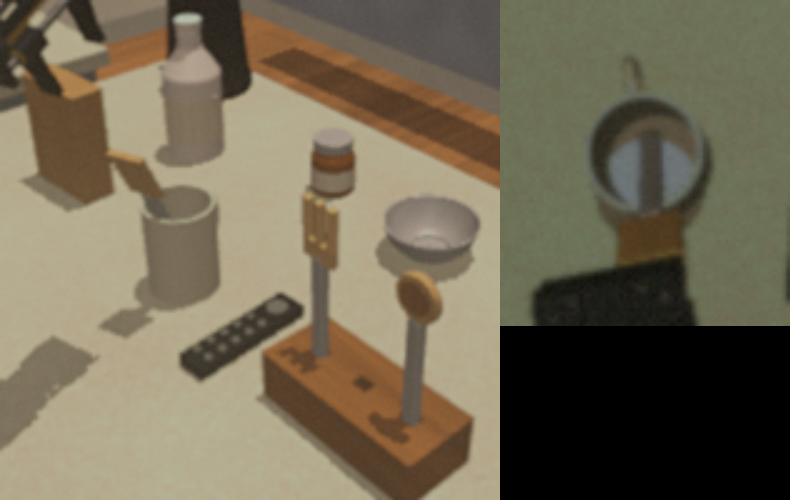

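The turner is standing in the jug, leaning on the rim directly opposite the handle: lateral offset is about 0, blade at side crop (137,175). The block, fork, spoon and jug haven't moved, and the gripper is clear.

```bash
python3 -m handwheel '[{"aperture": 0.7, "z": -0.02}, {"aperture": 0.7, "z": -0.03}, {"aperture": 0.7, "z": -0.03}]' | grep wrist; python3 -c "
from station import workorder
print(workorder.finish_job())"
```

```text
wrist_force: [-0.1, 0.3, -0.4]
the job is handed in; nothing more can be done
None
```

The turner is standing on the jug's floor, leaning on the rim directly opposite the handle; the jug, block, spoon and fork showed no movement in the last pictures, and the job was handed in at about 16.6 s (no verdict was returned).

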